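Push the tube up the sloped gutter into its seat

TASK

A capped plastic tube lies across the low end of the sloped gutter. Push it with your fingertips up the gutter and over the crest, until it drops into the yellow hollow against the tall blue end stop and stays there when you take the fingers away. Do not pick the tube up or carry it, and leave the spare tube, the tip box and the beaker where they stand.

Things in the scene. Friction and masses are not known exactly. Their poses are not given: they have to be found in the camera images.
- gutter: Sloped gutter (grey floor, white sides) on a thin metal plate, fixed to the table, 207 mm long, 132 wide. Origin on the table under its middle; x points uphill along it, y across, z up. Floor rises at 8 degrees from x = -125 (11.3 mm above the table) to the crest at x = +40 (34.5 mm high). Side walls: inner faces at y = +-61, 24 mm above the floor.
- crest (a point): Middle of the crest, the upper edge of the sloping floor (gutter x = 40 mm, 34.5 mm high). Beyond it the floor steps down 8 mm into a level yellow hollow, x = 40 to 74 mm, 26.5 mm high, closed by the tall blue end stop (x = 74 to 82, top 62.5 mm high).
- low_end (a point): On the floor at the low end (gutter x = -115 mm, 12.7 mm high), midway between two small black foot stops (x = -120 to -110, tops about 35 mm high, at y = 36 to 62 mm on each side) that keep the tube from rolling out. The 72 mm between them is open: fingers can come in there behind the tube.
- tube_center (a point): Centre of the loose tube to be pushed: clear 50 ml tube with a ribbed blue cap, 117 mm long; it rolls and is touched as a smooth cylinder of 34 mm diameter all along; 45 to 80 g, friction about 0.3. z axis = its length, lying along the gutter's y. Starts against the foot stops, centre at gutter x = -93, 33 mm high. Rolls freely: let go below the crest, it rolls back down.
- seat (a point): Where the tube's centre lies once home in the hollow: gutter x = +56 mm, y = 0, 43.5 mm above the table, with 1.3 mm of play either way along x. Same axes as the gutter.
- tube: The same loose tube; its origin is the centre of its foot, the end away from the cap.
- spare_tube: Bystander: a like tube standing upright on the table beside the gutter at its +y side, 34 mm in diameter, 117 mm tall; origin at its foot.
- tip_box: Bystander: maroon pipette-tip box with a clear lid, 91 x 125 x 68 mm, standing on the table at the gutter's -y side; origin at the centre of its underside.
- beaker: Bystander: clear plastic beaker, 100 mm wide, 107 mm tall, standing on the table beyond the gutter's upper end; origin at the centre of its underside.
Mind the look-alikes: they are no part of the job. What is shaped like the tube but brown or orange is not meant.

How it is judged:
By the outcome, as a careful person would: the job done as asked, in the order asked, and still so for the second after the job is handed in, with the robot touching nothing.
It also fails if it takes over 38 s, if anything falls off the work surface, if the arm or the gripper's body presses on something with over 40 N, if the wrist force passes 120 N, or if a joint passes its speed limit or range.

ROBOT

A 6-joint arm with a two-finger parallel gripper is mounted at the origin on a cart in front of the work surface, level with it; the furniture and walls round the work are solid. World frame = base frame: x ahead of the robot, y to its left, z up, the work surface at z = 0. Lengths are in m, angles in rad, forces in N, time in s.
With the tool pointing down it reaches from about 0.25 to 0.775 m from the base axis. Payload 4 kg.
Tool frame: the origin (TCP) lies midway between the tips of the shut fingers; the grasp point (between the pads) lies 19 mm behind it; z points along the fingers, x is the direction in which the jaws open and shut, and the axes are right-handed (so a half turn about z gives the same grasp; the last joint's range is limited). The gripper opens to 94 mm and grips with 3 to 60 N. Pads are 16 mm wide; open, the fingers measure 119 mm over their backs; the gripper's body (75 mm by 177 mm) begins 78 mm behind the grasp point.
Start: joints at [-1.443, 0.087, 1.371, -0, 1.684, -0.103], TCP at [0.126, -0.535, 0.206] pointing down, gripper open.
Joint ranges: [-3.1, 3.1], [-0.76, 2.03], [0.27, 2.55], [-1.08, 4.22], [0.17, 2.65], [-2.57, 2.57]. Speed limits (rad/s): [2.79, 2.79, 3.14, 3.14, 3.14, 3.14].

INTERFACE

Orientations are given as [roll, pitch, yaw] about the fixed x, y, z axes, in that order (R = Rz(yaw) Ry(pitch) Rx(roll)).
In Python, from bench import robot, eyes, close_job gives the robot as it stands.
- The arm moves only by the shell command python3 -m jog 'ROWS'. ROWS is JSON, a list of rows, each a list of 3 entries, a list of its own where there are three numbers: the turn, a rotation vector about the tool's x, y, z in degrees, then the shift along the tool's x, y, z in mm, then the closure, from -1 (fully open) to 1 (shut). In form: [[[wx, wy, wz], [x, y, z], claw], ...]. A call has 1 to 5 rows; each row is the pose to reach, as a shift and turn from the pose commanded when the call began, along the tool's axes at that moment; what a row does not reach only later rows make up. A row lasts 1/10 s, in which the tool goes at most 50 mm and 8.59 degrees, less where a joint would pass 70% of its speed; a pose out of reach is approached as far as the arm can. A call with a gripper value outside its range is refused whole. The fingers move at their own pace and stop on an object; the grip force is fixed at half the most. Time passes only in rows, so rows that repeat a pose let the fingers close. It gives the time, the measured TCP pose, the force and the opening at its end, in the units of the state.
- robot.get_obs(): the state, without advancing time (a new reading comes with each control period).
- eyes.snapshot(name): name is "side" or "top" or "wrist"; returns (picture, depth): 400x640x3 uint8, red, green, blue; 400x640 float32, m along the optical axis (not along the pixel's ray), 0 where there is no reading.
- eyes.camera_params(name): a dict with "mtx" (3x3 intrinsics, pixels), "world_to_cam" (4x4, takes a point from world to camera coordinates). Camera axes: x right, y up, looking along -z (the intrinsics and any distortion apply to the point x, -y, -z); pixel columns grow to the right and rows downward; lengths in m; the calibration is good to about 2 mm. A picture is of the moment at which its call begins: read the wrist's pose just before it. camera_params takes no time and is no camera call; for the wrist camera it gives the pose at the moment of the call.
- close_job(): hands the job in, once; it reports no verdict.
The state is a dict: "time": time; "joint_positions": joint angles; "qvel": joint speeds; "joint_torque": joint torques, N m; "tool_pos": TCP position; "ee_rot": TCP orientation; "wrist_force": force on the tool from outside, world axes, zero at the start; "wrist_torque": the same for the moment, N m; "width": finger opening in m.
Only numpy, scipy, OpenCV 4.12 (cv2) and the standard library are available. Lean on these libraries where they do the work, as an engineer would, in place of code of your own. Each camera call takes 0.05 s, during which the arm holds its last target. There are 200 camera calls.

## Working session

There is one attempt and no reset: what is moved stays moved. The work goes in short steps, Python scripts to look and compute and a shell command to move; the robot and the scene stay as the last step left them, time stands still between calls to the robot, and variables do not carry over. Pictures are saved under pics/ and viewed, about 8 in all and at most 12, crops included, and the job is handed in when it is done.

```bash
mkdir -p pics; ls
cat > h.py <<'E'
import numpy as np, cv2
from bench import robot, eyes
from scipy.spatial.transform import Rotation as R
def pts(name):
    P=eyes.camera_params(name); im,d=eyes.snapshot(name)
    K=np.array(P["mtx"]); T=np.linalg.inv(np.array(P["world_to_cam"]))
    v,u=np.mgrid[0:400,0:640]
    c=np.stack([(u-K[0,2])/K[0,0]*d,-(v-K[1,2])/K[1,1]*d,-d],-1)
    return im,d,c@T[:3,:3].T+T[:3,3]
def save(im,f): cv2.imwrite('pics/'+f,cv2.cvtColor(im,cv2.COLOR_RGB2BGR))
E
python3 - <<'E'
from h import *
o=robot.get_obs(); print(o['time'],o['tool_pos'],o['ee_rot'],o['width'],o['wrist_force'])
for n in("side","top"):
    im,d,p=pts(n); save(im,n+'.png'); np.savez(n+'.npz',im=im,d=d,p=p); print(eyes.camera_params(n))
E
```

```text
pics
0.0 [ 0.12572162 -0.53487052  0.20429826] [-3.14139510e+00  2.21630805e-03 -1.34002082e+00] 0.09404306614635231 [-0.25275003  0.41032567 -0.08623099]
{'mtx': array([[463.68392733,   0.        , 317.76256151],
       [  0.        , 463.68392733, 196.02391527],
       [  0.        ,   0.        ,   1.        ]]), 'world_to_cam': array([[ 0.99917942,  0.04023511, -0.00464913, -0.53117146],
       [-0.02322429,  0.66318262,  0.74809721, -0.06389753],
       [ 0.033183  , -0.74737537,  0.66357286, -1.11440634],
       [ 0.        ,  0.        ,  0.        ,  1.        ]])}
{'mtx': array([[429.28397445,   0.        , 316.46677594],
       [  0.        , 429.28397445, 195.55483123],
       [  0.        ,   0.        ,   1.        ]]), 'world_to_cam': array([[ 0.01715793, -0.99985114, -0.00181766,  0.04588437],
       [ 0.99799193,  0.0170151 ,  0.0610131 , -0.51729194],
       [-0.06097309, -0.00286087,  0.99813531, -1.1588484 ],
       [ 0.        ,  0.        ,  0.        ,  1.        ]])}
```

View pics/top.png

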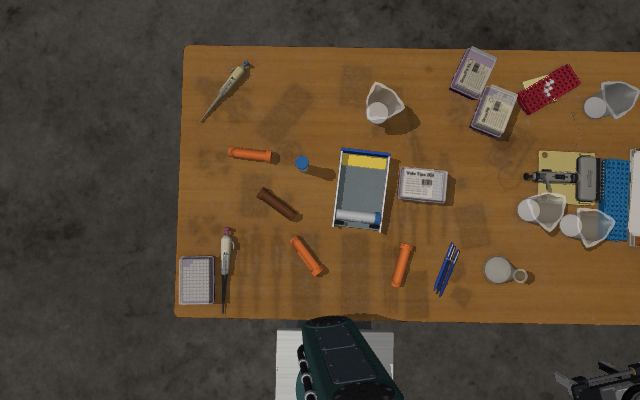

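View pics/side.png

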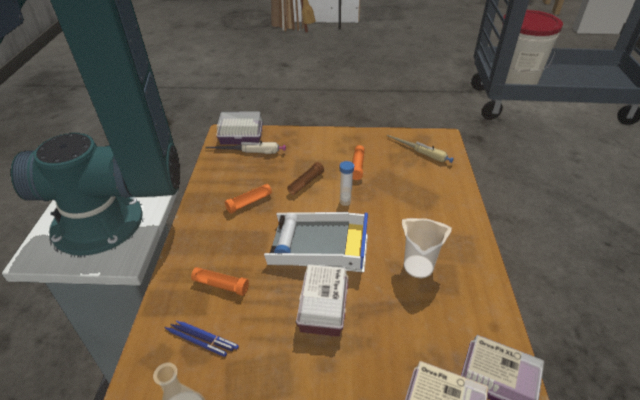

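Top view: the tube is in the gutter at (357,217). Look-alikes are the upright spare (302,163), orange tubes at (250,154), (306,256) and (402,265), and a brown one at (278,204). By the description I choose (357,217), clear with a blue cap. The side view agrees, showing it at (285,233) with the yellow hollow at (355,240).

Run:
```python
from h import *
z=np.load('top.npz'); im,p=z['im'],z['p']
crop=cv2.resize(im[140:240,320:460],None,fx=5,fy=5,interpolation=cv2.INTER_CUBIC); save(crop,'crop.png')
hsv=cv2.cvtColor(im,cv2.COLOR_RGB2HSV)
win=np.zeros((400,640),bool); win[140:240,325:395]=1
def info(n,m):
    q=p[m&win]; v,u=np.nonzero(m&win); print(n,len(q),np.median(q,0).round(4),u.min(),u.max(),v.min(),v.max()); return q
yel=info('yellow',cv2.inRange(hsv,(20,120,100),(32,255,255))>0)
blue=info('blue',cv2.inRange(hsv,(105,150,60),(125,255,255))>0)
# fit sloped floor plane & grey floor rect
g=cv2.inRange(hsv,(85,10,60),(125,90,140)); g[:, :325]=0; g[:,395:]=0; g[:140]=0; g[208:]=0
cs,_=cv2.findContours(g,cv2.RETR_EXTERNAL,cv2.CHAIN_APPROX_NONE); c=max(cs,key=cv2.contourArea); print('floor',cv2.minAreaRect(c))
m=np.zeros_like(g); cv2.drawContours(m,[c],-1,255,-1); m=cv2.erode(m,np.ones((5,5)))>0
q=p[m]; a=np.linalg.lstsq(np.c_[q[:,:2],np.ones(len(q))],q[:,2],rcond=None)[0]
print('slope',a,np.degrees(np.arctan(np.hypot(a[0],a[1]))),'yaw',np.degrees(np.arctan2(a[1],a[0])))
# yellow rect in world xy at hollow height via contour
y=(cv2.inRange(hsv,(20,120,100),(32,255,255))>0)&win
q=p[y][:,:2].astype(np.float32)*1000; print('yel rect',cv2.minAreaRect(q))
# points above 0.045 in gutter => tube/stop; tube top
h=win&(p[...,2]>.035)&(p[...,0]<0.52); v,u=np.nonzero(h)
print('x range',p[200:235,345:375,0].min())
t=np.zeros_like(win); t[206:228,336:382]=1; t&=p[...,2]>.038
q=p[t]; print('tube',len(q),np.median(q,0),cv2.minAreaRect(q[:,:2].astype(np.float32)*1000), q[:,2].max())
```

```text
yellow 528 [ 0.6123 -0.0707  0.0278] 342 386 153 169
blue 199 [ 0.6292 -0.0923  0.0617] 341 389 148 224
floor ((360.581787109375, 188.62481689453125), (44.703407287597656, 42.143470764160156), 6.581944465637207)
slope [-0.0488288   0.17047091  0.06673546] 10.05551568071419 yaw 105.98355482244173
yel rect ((565.4119873046875, -14.795318603515625), (102.98175048828125, 255.11749267578125), 39.27027130126953)
x range 0.41255074955801674
tube 497 [ 0.46163719 -0.06131776  0.04611024] ((457.5580749511719, -34.46228790283203), (170.66273498535156, 43.69721221923828), 88.00860595703125) 1.1883324932560946
```

View pics/crop.png

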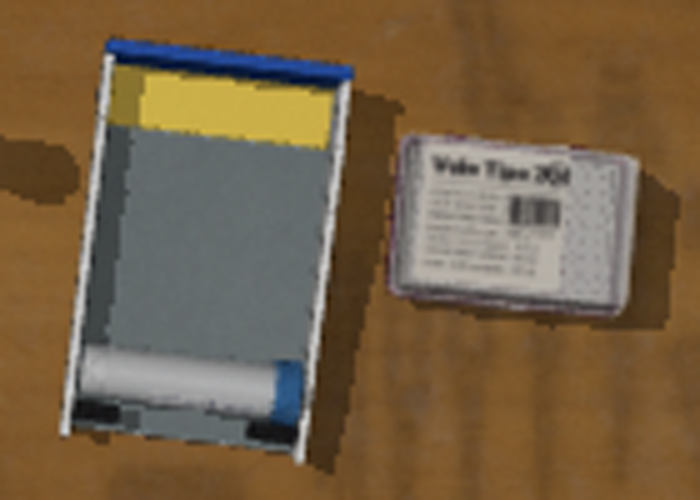

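The crop confirms it: clear tube with a blue cap lying against the two black foot stops. The foot gap spans about crop x 120–245. Next I cast rays from the corners onto the known heights.

```bash
cat >> h.py <<'E'
def ray(name,u,v,z):
    P=eyes.camera_params(name);K=np.array(P["mtx"]);T=np.linalg.inv(np.array(P["world_to_cam"]))
    d=T[:3,:3]@np.array([(u-K[0,2])/K[0,0],-(v-K[1,2])/K[1,1],-1]);o=T[:3,3]
    return o+d*(z-o[2])/d[2]
E
python3 - <<'E'
from h import *
W={}
for n,(cx,cy,z) in dict(stopL=(108,40,.0625),stopR=(354,66,.0625),stopLi=(108,55,.0625),stopRi=(352,80,.0625),lowL=(64,434,.0353),lowR=(300,461,.0353),creL=(110,122,.0345),creR=(325,149,.0345),tubL=(83,372,.038),tubR=(303,393,.038),fsL=(120,410,.035),fsR=(247,430,.035)).items():
    W[n]=ray('top',320+cx/5-.4,140+cy/5-.4,z); print(n,W[n].round(4))
s=(W['stopL']+W['stopR'])/2; l=(W['lowL']+W['lowR'])/2; a=s-l
print('len',np.hypot(*a[:2]),'yaw ax',np.degrees(np.arctan2(a[1],a[0])))
for k in('stop','low','tub','cre'):
    d=W[k+'L']-W[k+'R']; print(k,np.hypot(*d[:2]),np.degrees(np.arctan2(-d[0],d[1])))
y=np.arctan2(a[1],a[0]); e=np.array([np.cos(y),np.sin(y)])
print('origin from stop',s[:2]-.082*e,'low',l[:2]+.125*e)
E
```

```text
stopL [ 0.6418 -0.0086  0.0625]
stopR [ 0.6301 -0.1388  0.0625]
stopLi [ 0.6338 -0.0088  0.0625]
stopRi [ 0.6226 -0.1378  0.0625]
lowL [0.4332 0.0106 0.0353]
lowR [ 0.4209 -0.1159  0.0353]
creL [ 0.6019 -0.0118  0.0345]
creR [ 0.5892 -0.1282  0.0345]
tubL [0.4665 0.001  0.038 ]
tubR [ 0.4573 -0.1169  0.038 ]
fsL [ 0.4465 -0.0193  0.035 ]
fsR [ 0.437  -0.0875  0.035 ]
len 0.2099185262359315 yaw ax -5.75419619909506
stop 0.13070226625816986 -5.123363297832723
low 0.1271065371383051 -5.528245893522017
tub 0.11820733198763396 -4.469149157912848
cre 0.11705442854822996 -6.237768153253445
origin from stop [ 0.55434507 -0.06551374] low [ 0.55144125 -0.06522112]
```

```bash
cat >> h.py <<'E'
G0=np.array([.5535,-.0655]); GY=np.radians(-5.5)
def go(gx,gy,z,yaw=GY-np.pi/2):
    """turn (deg) and shift (mm) in tool axes to reach gutter point gx,gy (mm), z (mm), tool down"""
    o=robot.get_obs(); Rt=R.from_euler('xyz',o['ee_rot']); c,s=np.cos(GY),np.sin(GY)
    w=np.r_[G0+np.array([[c,-s],[s,c]])@[gx/1e3,gy/1e3],z/1e3]
    Rg=R.from_euler('xyz',[np.pi,0,yaw])
    print('to',w.round(3),'turn',np.degrees((Rt.inv()*Rg).as_rotvec()).round(1),'shift',(Rt.inv().apply(w-o['tool_pos'])*1e3).round(1))
def where():
    o=robot.get_obs(); c,s=np.cos(GY),np.sin(GY); g=np.array([[c,s],[-s,c]])@(np.array(o['tool_pos'][:2])-G0)*1e3
    print('t',round(o['time'],2),'gutter',g.round(1),'z',round(o['tool_pos'][2]*1e3,1),'w',round(o['width'],4),'F',np.round(o['wrist_force'],1))
E
python3 -c "
from h import *
go(-150,0,130)"
```

```text
to [ 0.404 -0.051  0.13 ] turn [ 0.   0.1 18.7] shift [-407.1 -381.7   75.3]
```

```bash
python3 -m jog '[[[0,0,7],[-36,-34,0],0.36],[[0,0,14],[-72,-68,0],0.36],[[0,0,18.7],[-108,-102,0],0.36],[[0,0,18.7],[-144,-136,0],0.36],[[0,0,18.7],[-180,-170,0],0.36]]'; python3 -c "
from h import *
where();go(-150,0,130)"
```

```text
time: 0.6
tool_pos: [0.2505, -0.3193, 0.2049]
ee_rot: [3.141, 0.001, -1.667]
wrist_force: [1.6, -0.1, -0.6]
width: 0.0574
t 0.6 gutter [-277.3 -281.7] z 204.9 w 0.0574 F [ 1.6 -0.1 -0.6]
to [ 0.404 -0.051  0.13 ] turn [ 0.  0. -0.] shift [-281.7 -127.1   75.1]
```

```bash
python3 -m jog '[[[0,0,0],[-45,-20,0],0.36],[[0,0,0],[-90,-40,0],0.36],[[0,0,0],[-135,-60,15],0.36],[[0,0,0],[-180,-80,30],0.36],[[0,0,0],[-220,-100,45],0.36]]'; python3 -m jog '[[[0,0,0],[-30,-14,14],0.36],[[0,0,0],[-60,-25,29],0.36],[[0,0,0],[-60,-25,29],0.36]]'; python3 -c "
from h import *
where();go(-150,0,130);im,d,p=pts('wrist');save(im,'wrist.png')"
```

```text
time: 1.1
tool_pos: [0.3711, -0.11, 0.1601]
ee_rot: [-3.14, -0.001, -1.666]
wrist_force: [1.1, -0.6, 0.5]
width: 0.0304
time: 1.4
tool_pos: [0.4002, -0.0512, 0.1287]
ee_rot: [3.136, 0.002, -1.661]
wrist_force: [0.5, -0.1, 0.5]
width: 0.0302
t 1.4 gutter [-153.9   -0.5] z 128.7 w 0.0302 F [ 0.5 -0.1  0.5]
to [ 0.404 -0.051  0.13 ] turn [0.3 0.1 0.4] shift [-0.4 -3.9 -1.3]
```

View pics/wrist.png

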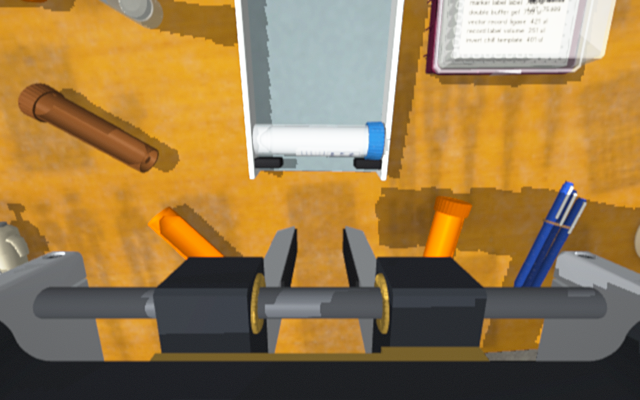

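The wrist view shows the tube at (320,140), the gap between the black stops at (270,162) and (370,162), and the fingers centred at about (320,240), in line with the gap. One more measurement from this close view.

Run:
```python
from h import *
c,s=np.cos(GY),np.sin(GY)
for n,u,v,z in[('wallL low',250,179,.0353),('wallR low',386,179,.0353),('stopL in',284,162,.035),('stopR in',354,163,.035),('tubeL',253,138,.035),('tubeR',385,138,.035),('wall far L',236,30,.054),('wall far R',402,30,.054)]:
    w=ray('wrist',u,v,z); print(n,(np.array([[c,s],[-s,c]])@(w[:2]-G0)*1e3).round(1))
go(-146,0,24)
```

```text
wallL low [-127.2   64.8]
wallR low [-126.5  -66.2]
stopL in [-110.8   31.7]
stopR in [-111.4  -34.9]
tubeL [-88.7  60. ]
tubeR [-88.1 -63. ]
wall far L [-4.5 65.1]
wall far R [ -3.8 -67.4]
to [ 0.408 -0.052  0.024] turn [0.2 0.  0.3] shift [ -2.3  -8.1 105.9]
```

```bash
python3 -m jog '[[[0,0,0],[0,0,30],0.36],[[0,0,0],[0,0,60],0.36],[[0,0,0],[0,0,85],0.36],[[0,0,0],[0,0,106],0.36],[[0,0,0],[0,0,106],0.36]]'; python3 -m jog '[[[0,0,0],[0,-10,0],0.36],[[0,0,0],[0,-20,0],0.36],[[0,0,0],[0,-28,0],0.36],[[0,0,0],[0,-32,0],0.36],[[0,0,0],[0,-34,-0.5],0.36]]';  python3 -c "
from h import *
where();go(-100,0,27)"
```

```text
time: 1.95
tool_pos: [0.3984, -0.0553, 0.0231]
ee_rot: [3.135, 0.0, -1.668]
wrist_force: [-0.5, -0.2, 0.1]
width: 0.0297
time: 2.45
tool_pos: [0.436, -0.058, 0.0265]
ee_rot: [-3.141, -0.0, -1.666]
wrist_force: [-0.4, 0.8, 0.7]
width: 0.0302
t 2.45 gutter [-117.7   -3.8] z 26.5 w 0.0302 F [-0.4  0.8  0.7]
to [ 0.454 -0.056  0.027] turn [-0. -0.  0.] shift [ -3.8 -17.7  -0.5]
```

```bash
python3 -m jog '[[[0,0,0],[-1,-6,1],0.36],[[0,0,0],[-2,-12,0],0.36],[[0,0,0],[-3,-18,0],0.36],[[0,0,0],[-3,-25,-1],0.36],[[0,0,0],[-3,-32,-2],0.36]]';  python3 - <<'E'
from h import *
where();go(-50,0,34)
im,d,p=pts('wrist');save(im,'w2.png')
E
```

```text
time: 2.95
tool_pos: [0.4678, -0.0579, 0.0281]
ee_rot: [-3.142, -0.0, -1.666]
wrist_force: [-0.2, 0.5, -0.2]
width: 0.0302
t 2.95 gutter [-86.   -0.7] z 28.1 w 0.0302 F [-0.2  0.5 -0.2]
to [ 0.504 -0.061  0.034] turn [-0. -0.  0.] shift [ -0.7 -36.   -5.9]
```

View pics/w2.png

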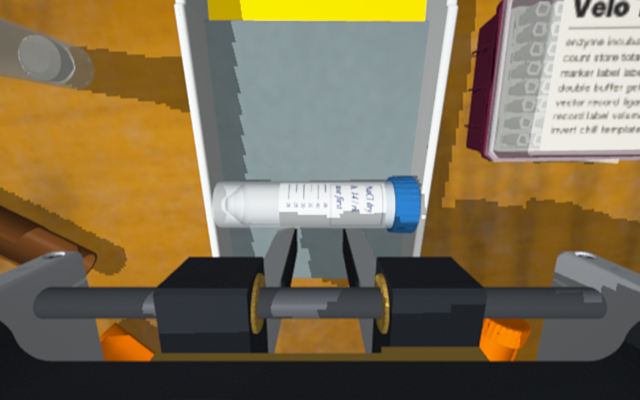

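The tube at (320,205) rides squarely on both fingertips (at about (293,232) and (348,232)), clear of the walls. I carry on uphill.

```bash
python3 -m jog '[[[0,0,0],[0,-8,-1.2],0.36],[[0,0,0],[0,-16,-2.4],0.36],[[0,0,0],[0,-24,-3.5],0.36],[[0,0,0],[0,-32,-4.6],0.36],[[0,0,0],[0,-40,-5.7],0.36]]'; python3 -m jog '[[[0,0,0],[0,-8,-1.1],0.36],[[0,0,0],[0,-16,-2.2],0.36],[[0,0,0],[0,-24,-3.4],0.36],[[0,0,0],[0,-32,-4.5],0.36],[[0,0,0],[0,-38,-5.3],0.36]]'
python3 - <<'E'
from h import *
where();go(28,0,44)
im,d,p=pts('wrist');save(im,'w3.png')
E
```

```text
time: 3.5
tool_pos: [0.5078, -0.0619, 0.0338]
ee_rot: [-3.142, -0.0, -1.666]
wrist_force: [-0.3, 0.3, -0.3]
width: 0.03
time: 4.0
tool_pos: [0.5457, -0.0655, 0.0391]
ee_rot: [-3.141, -0.0, -1.666]
wrist_force: [-0.4, -0.2, 0.4]
width: 0.0304
t 4.0 gutter [-7.8 -0.7] z 39.1 w 0.0304 F [-0.4 -0.2  0.4]
to [ 0.581 -0.068  0.044] turn [-0. -0.  0.] shift [ -0.7 -35.8  -4.9]
```

View pics/w3.png

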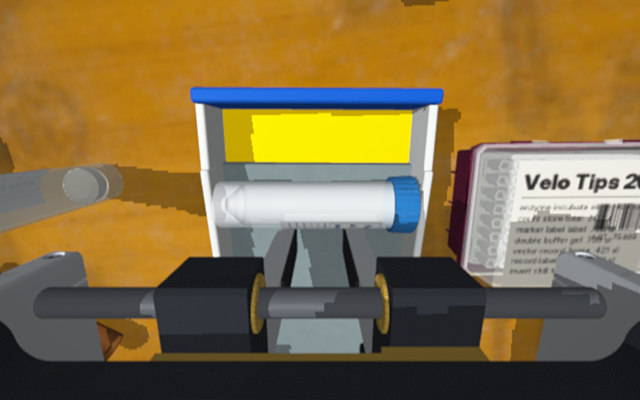

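The tube at (318,205) is just below the crest (163 px row), still square. I push slowly over the crest.

```bash
python3 -m jog '[[[0,0,0],[0,-5,-0.7],0.36],[[0,0,0],[0,-10,-1.4],0.36],[[0,0,0],[0,-15,-2.1],0.36],[[0,0,0],[0,-20,-2.8],0.36],[[0,0,0],[0,-25,-3.5],0.36]]'; python3 -m jog '[[[0,0,0],[0,-4,-0.6],0.36],[[0,0,0],[0,-7,-1],0.36],[[0,0,0],[0,-10,-1.4],0.36],[[0,0,0],[0,-12,-1.7],0.36],[[0,0,0],[0,-12,-1.7],0.36]]'
python3 - <<'E'
from h import *
where()
im,d,p=pts('wrist');save(im,'w4.png')
E
```

```text
time: 4.55
tool_pos: [0.5702, -0.0678, 0.0426]
ee_rot: [-3.141, -0.0, -1.666]
wrist_force: [-0.5, 0.3, -0.5]
width: 0.0298
time: 5.05
tool_pos: [0.5819, -0.069, 0.0442]
ee_rot: [-3.141, -0.0, -1.666]
wrist_force: [0.4, -0.6, -0.9]
width: 0.0298
t 5.05 gutter [28.6 -0.7] z 44.2 w 0.0298 F [ 0.4 -0.6 -0.9]
```

View pics/w4.png

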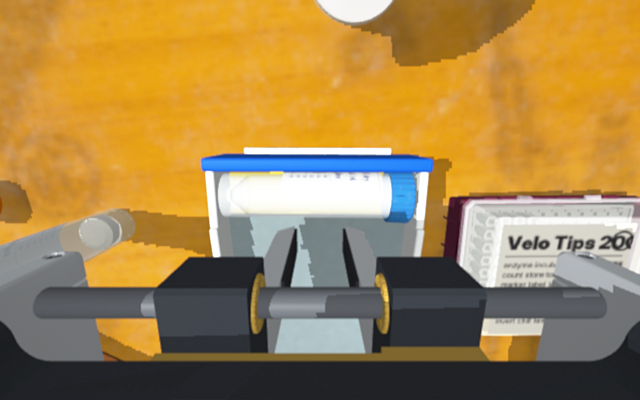

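The tube now lies at (318,195) against the blue stop (row 163) and covers the hollow, with the fingers clear behind it. I back off and rise, then check.

```bash
python3 -m jog '[[[0,0,0],[0,10,-2],0.36],[[0,0,0],[0,25,-8],0.36],[[0,0,0],[0,45,-30],0.36],[[0,0,0],[0,70,-65],0.36],[[0,0,0],[0,95,-105],0.36]]'; python3 -m jog '[[[0,0,0],[0,45,-20],0.36],[[0,0,0],[0,90,-40],0.36],[[0,0,0],[0,130,-60],0.36],[[0,0,0],[0,130,-60],0.36],[[0,0,0],[0,130,-60],0.36]]'
python3 - <<'E'
from h import *
where()
im,d,p=pts('top');save(cv2.resize(im[60:280,220:470],None,fx=3,fy=3,interpolation=cv2.INTER_CUBIC)[:600],'t5.png')
c,s=np.cos(GY),np.sin(GY)
g=(p[...,:2]-G0)@np.array([[c,-s],[s,c]])*1e3
m=(abs(g[...,1])<45)&(g[...,0]>30)&(g[...,0]<76)&(p[...,2]>.02)&(p[...,2]<.1)
for x in range(32,78,6):
    k=m&(abs(g[...,0]-x)<3); print(x,k.sum(),np.median(p[k][:,2])*1e3 if k.any() else None)
E
```

```text
time: 5.6
tool_pos: [0.4843, -0.0594, 0.1488]
ee_rot: [3.138, 0.0, -1.666]
wrist_force: [0.6, 0.7, 0.8]
width: 0.03
time: 6.1
tool_pos: [0.3575, -0.0474, 0.2099]
ee_rot: [-3.138, -0.001, -1.667]
wrist_force: [0.3, 1.1, -0.4]
width: 0.0303
t 6.1 gutter [-196.9   -0.8] z 209.9 w 0.0303 F [ 0.3  1.1 -0.4]
32 64 34.56110063444873
38 76 35.27903466396553
44 103 34.21745320959002
50 89 55.279991588967015
56 78 58.65544080000995
62 72 58.770245037710225
68 67 56.62167939825835
74 56 51.11702824255215
```

View pics/t5.png

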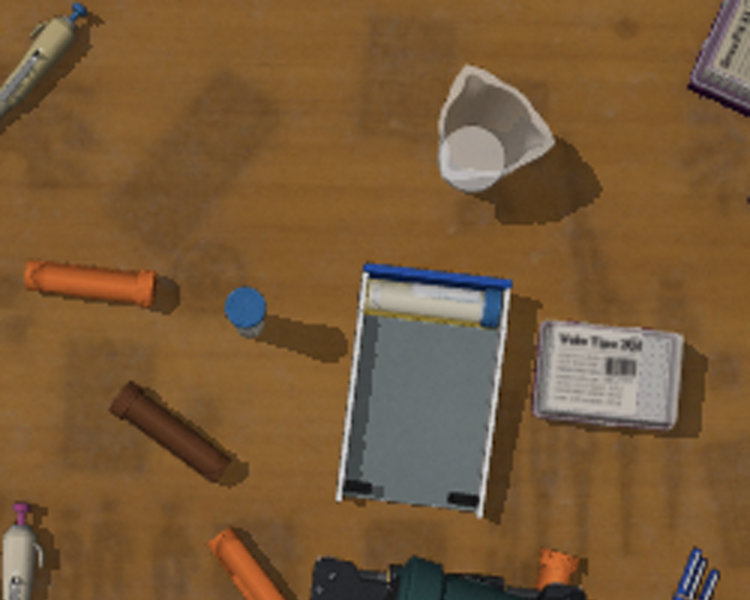

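The tube sits in the yellow hollow at (435,302), parallel to the stop. Its top is about 59 mm high (60.5 expected), and the spare tube, tip box and beaker are where they were. I hand the job in.

```bash
python3 -c "
from bench import close_job
print(close_job())"
```

```text
the job is handed in; nothing more can be done
None
```

The tube is in the yellow hollow against the blue end stop, and I handed the job in about 6 s into the 38 s limit. I pushed it up the gutter with two partly open fingertips, coming in between the foot stops. It stayed square to the gutter and went over the crest, then I backed the fingers away.

**Last checks:**
- **Seat:** the tube was still in the hollow about 1 s after the fingers backed off. The top camera's depth puts its upper surface at about 59 mm, against 60.5 mm expected. The highest point was around gutter x 59 mm, against 56 mm for the seat. Both are close to the calibration error plus my roughly 2 mm error in locating the gutter.
- **Forces:** wrist force readings between moves stayed around 1–2 N, close to sensor noise.
- **Surroundings:** by eye in the last top picture, the spare tube, tip box and beaker stand where they did. The gripper touches nothing.

No check failed.

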